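# Fetch the salt shaker from behind the mill and the pump bottle

## Robot

A 6-joint arm with a two-finger parallel gripper is mounted at the origin on a cart in front of the work surface, level with it; the furniture and walls round the work are solid. World frame = base frame: x ahead of the robot, y to its left, z up, the work surface at z = 0. Lengths are in m, angles in degrees, forces in N, time in s.
With the tool pointing down it reaches from about 0.4 to 0.825 m from the base axis. Payload 7 kg.
Tool frame: the origin (TCP) lies midway between the tips of the shut fingers; the grasp point (between the pads) lies 19 mm behind it (hold_point_z is the distance from the TCP to the grasp point, in m); z points along the fingers, y is the line along which they close (so a half turn about z gives the same grasp; the last joint's range is limited). The gripper opens to 88 mm and grips with 3 to 60 N. Pads are 19 mm wide; open, the fingers measure 130 mm over their backs; the gripper's body (78 mm by 193 mm) begins 47 mm behind the grasp point.
Start: joints at [90.476, 20.546, 0.682, 0, -70.136, -16.507], TCP at [0.186, 0.649, 0.227] pointing down, gripper open.
Joint ranges: [-176.03, 176.03], [-82.01, 121.73], [-58.28, 71.71], [-173.87, 95.51], [-174.79, -0.11], [-173.66, 173.66]. Speed limits (degrees/s): [136.94, 136.94, 172.46, 180, 180, 180].

## Interface

Orientations are given as [roll, pitch, yaw] about the fixed x, y, z axes, in that order (R = Rz(yaw) Ry(pitch) Rx(roll)).
In Python, from plant import get_state, capture, close_job, hold_point_z gives the robot as it stands.
- The arm moves only by the shell command python3 -m inch 'ROWS' [FORCE]. ROWS is text: rows parted by semicolons, each of 5 numbers parted by spaces: the shift along the tool's x, y, z normalised to -1 to 1, where 1 is 0.15 m, then the turn about the tool's z normalised to -1 to 1, where 1 is 360 degrees, then the opening, from 0 (shut) to 1 (fully open). In form: tx ty tz spin grip; .... A call has exactly 8 rows; each row shifts and turns the commanded pose from where the row before left it, along the tool's axes as they then stand; what a row does not reach is not made up. A row lasts 1/8 s, in which the tool goes at most 62.5 mm and 10.7 degrees, less where a joint would pass 70% of its speed; a pose out of reach is approached as far as the arm can. A call with a number of a shift or a turn outside -1 to 1 is refused whole. A call with a gripper value outside its range is refused whole. The fingers move at their own pace and stop on an object; FORCE is the grip in N (left out, the last holds). Time passes only in rows, so rows that do not move let the fingers close, or fill a call up. It gives the time, the measured TCP pose, the force, the opening and the grip force at its end, in the units of the state.
- get_state(): the state, without advancing time (a new reading comes with each control period).
- capture(name): name is "scene" or "side" or "wrist"; returns a dict with "color" (400x640x3 uint8, blue, green, red), "mtx" (3x3 intrinsics, pixels), "R" (3x3) and "t" (3): a world point X has camera coordinates R X + t. Camera axes: x right, y down, z forward; pixel columns grow to the right and rows downward; lengths in m; the calibration is good to about 2 mm. A picture is of the moment at which its call begins. There is no depth.
- close_job(): hands the job in; it is judged then, once.
The state is a dict: "time_s": time; "joints": joint angles; "qd": joint speeds; "joint_torque": joint torques, N m; "tcp_pos": TCP position; "eef_rot": TCP orientation; "contact_force": force on the tool from outside, world axes, zero at the start; "moment": the same for the moment, N m; "gripper_width": finger opening in m; "gripper_force": force on a finger pad.
Only numpy, scipy, OpenCV 4.12 (cv2) and the standard library are available. Lean on these libraries where they do the work, as an engineer would, in place of code of your own. Each camera call takes 0.05 s, during which the arm holds its last target. There are 200 camera calls.

## Task

The salt shaker stands at the back of the wooden rack, hemmed in by the pepper mill and the pump bottle in front of it: lift those two out and stand them on the cutting board, leaving the shaker where it is until both stand there. Then stand the salt shaker upright in the middle of the round cork mat, and after that put the mill and the bottle back upright, each on the very spot in the rack where it stood at the start. Let nothing fall over, and leave the red-capped spice jar in the rack and the lemon where they are.

Things in the scene. Friction and masses are not known exactly. Their poses are not given: they have to be found in the camera images.
- salt_shaker: Small glass salt shaker with a grey dome cap, round, 44 mm across, 90 mm tall, loose, upright. Origin: centre of its underside, z axis up. It stands in the back (+x) half of the rack, its centre 50 to 65 mm from each of the mill's and the bottle's. Grasp the body 45 to 60 mm above its underside.
- pepper_mill: Dark turned wooden pepper mill, round, foot 57 mm across, 226 mm tall, loose, upright, rigid; its head (52 mm across) spans 176 to 214 mm above the underside, a small knob above that. Origin: centre of its underside, z up. Can be grasped by the head, 195 mm up. Stands in the rack in front of the shaker, left or right of the pump bottle (centres about 76 mm apart).
- pump_bottle_axis (a point): Brown pump bottle with a black pump head, loose, upright: round body 46 mm across, body to 147 mm, pump top at 184 mm (the pump is rigid). This point lies on the axis of the round body, at its underside, z up; the spout reaches 40 mm from the axis along -x. Can be grasped by the body 115 mm above its underside. Stands in the rack beside the mill.
- rack: Light wooden condiment rack: an open shallow tray, fixed in place, 150 mm deep (its x) by 280 mm long (its y), walls 35 mm high and 7 mm thick, floor 7 mm thick. Origin: centre of its underside. It stands in the middle of the worktop, turned by up to 0.15 rad.
- board: Mid-brown wooden cutting board, fixed, 160 mm (its x) by 200 mm (its y), 15 mm thick, flat on top. Origin: centre of its underside. The side area on which the mill and the bottle are set down meanwhile; lies to the left or the right of the rack. (A tall fridge stands at the left end of the worktop, wall cupboards overhang its back half: stay clear of both.)
- cork_mat: Round cork mat, fixed, 84 mm across, 8 mm thick. Origin: centre of its underside. Lies on the other side of the rack from the board.
- spice_jar: Spice jar with a red cap, round, 45 mm across, 106 mm tall, loose, standing near the +y end of the rack. Not to be moved. Origin: centre of its underside.
- lemon: Yellow lemon, 80 x 57 x 56 mm, loose, lying on the worktop behind the rack. Not to be moved. Origin: at the start the middle of its underside.
Mind the look-alikes: they are no part of the job. Of the things shaped like the salt_shaker, the glass one is meant.

How it is judged (in metres and radians):
On the way, in this order (a step that is already met when the one before it is completed fails the run):
1. the mill and the pump bottle both stand on the board, the shaker still in its place (x of pepper_mill in the frame of board between -0.065 and 0.065 m and y of pepper_mill in the frame of board between -0.085 and 0.085 m and height (world z) of pepper_mill between 0.01 and 0.022 m and angle between each of pepper_mill, pump_bottle_axis's own z axis and vertical below 0.12 rad and x of pump_bottle_axis in the frame of board between -0.065 and 0.065 m and y of pump_bottle_axis in the frame of board between -0.085 and 0.085 m and height (world z) of pump_bottle_axis between 0.01 and 0.022 m and distance of salt_shaker from where it was at the start of the episode below 0.025 m), for 0.2 s.
2. the shaker stands in the middle of the cork mat, mill and bottle still on the board (horizontal distance between salt_shaker and cork_mat below 0.015 m and height (world z) of salt_shaker between 0.004 and 0.014 m and angle between each of salt_shaker, pepper_mill, pump_bottle_axis's own z axis and vertical below 0.12 rad and x of pepper_mill in the frame of board between -0.065 and 0.065 m and y of pepper_mill in the frame of board between -0.085 and 0.085 m and height (world z) of pepper_mill between 0.01 and 0.022 m and x of pump_bottle_axis in the frame of board between -0.065 and 0.065 m and y of pump_bottle_axis in the frame of board between -0.085 and 0.085 m and height (world z) of pump_bottle_axis between 0.01 and 0.022 m), for 0.2 s.
At the end, for the whole second after the job is handed in: The shaker stands upright (within 0.12 rad) on the cork mat, within 15 mm of its middle; the mill and the pump bottle stand upright in the rack, each within 15 mm of the spot where it stood at the start; all released and at rest (horizontal distance between salt_shaker and cork_mat below 0.015 m and height (world z) of salt_shaker between 0.004 and 0.014 m and angle between each of salt_shaker, pepper_mill, pump_bottle_axis's own z axis and vertical below 0.12 rad and distance of each of pepper_mill, pump_bottle_axis from where it was at the start of the episode below 0.015 m and linear speed of each of salt_shaker, pepper_mill below 0.03 m/s); the robot touches nothing.
It fails at once if the shaker, the mill, the bottle or the spice jar tips over (angle between any of salt_shaker, pepper_mill, pump_bottle_axis, spice_jar's own z axis and vertical above 0.6 rad).
It fails at once if the spice jar or the lemon is moved more than 25 mm (distance of any of spice_jar, lemon from where it was at the start of the episode above 0.025 m).
It also fails if it takes over 131 s, if anything falls off the work surface, if the arm or the gripper's body presses on something with over 40 N, if the wrist force passes 120 N, or if a joint passes its speed limit or range.

## Working session

There is one attempt and no reset: what is moved stays moved. The work goes in short steps, Python scripts to look and compute and a shell command to move; the robot and the scene stay as the last step left them, time stands still between calls to the robot, and variables do not carry over. Pictures are saved under pics/ and viewed, at most 14 in all, crops included, and the job is handed in when it is done.

```bash
ls; mkdir -p pics; python3 - <<'E'
from plant import *
import cv2
print(get_state(), hold_point_z)
for n in ("scene","side","wrist"):
    c=capture(n); cv2.imwrite(f"pics/{n}0.png",c["color"]); print(n,c["mtx"].round(1).tolist(),c["R"].round(3).tolist(),c["t"].round(3).tolist())
E
```

```text
pics
{'time_s': 0.0, 'joints': array([ 9.04774592e+01,  2.05911377e+01,  6.33586969e-01, -2.00666708e-02,
       -7.01362005e+01, -1.65065026e+01]), 'qd': array([ 0.02440379, -0.12217569, -0.00973069, -0.10133454,  0.1343202 ,
       -0.04771243]), 'joint_torque': array([-6.83139187e-04, -5.82720852e+01,  2.93073517e+01,  6.99724406e+00,
        7.07796498e-03, -1.50551791e-04]), 'tcp_pos': array([0.18627978, 0.64827299, 0.2256248 ]), 'eef_rot': array([ 1.79904752e+02, -8.55303517e-03, -1.60358701e+01]), 'contact_force': array([-0.74861078, -0.12109482, -0.30640253]), 'moment': array([0.01972108, 0.01746863, 0.01368465]), 'gripper_force': 0.0, 'gripper_width': 0.08764348340867213} 0.0188
scene [[504.3, 0.0, 309.9], [0.0, 504.3, 199.1], [0.0, 0.0, 1.0]] [[-0.249, -0.968, 0.014], [-0.807, 0.2, -0.556], [0.535, -0.15, -0.831]] [0.075, 0.482, 1.191]
side [[370.3, 0.0, 320.5], [0.0, 370.3, 199.9], [0.0, 0.0, 1.0]] [[0.412, -0.911, -0.014], [-0.736, -0.324, -0.595], [0.537, 0.256, -0.804]] [-0.25, 0.415, 0.897]
wrist [[310.1, 0.0, 319.7], [0.0, 310.1, 194.4], [0.0, 0.0, 1.0]] [[-0.276, -0.961, 0.002], [-0.922, 0.265, 0.282], [-0.272, 0.076, -0.959]] [0.674, -0.035, 0.392]
```

View pics/scene0.png

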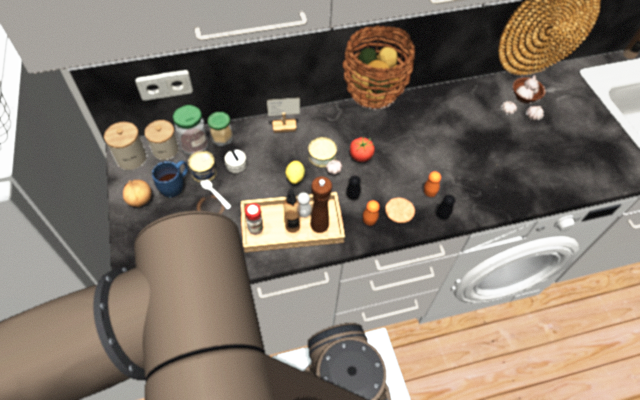

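View pics/side0.png

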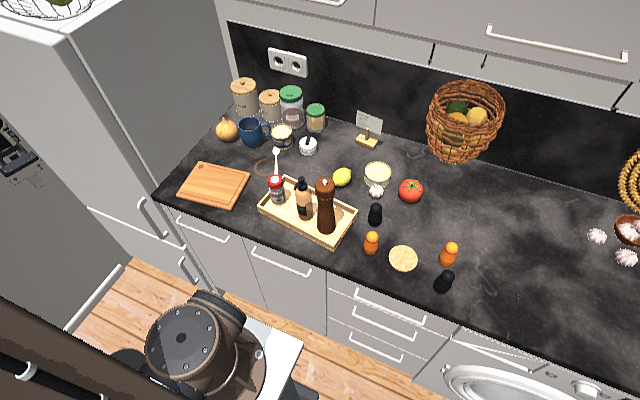

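The scene view shows the rack at about (292,222), with the spice jar (254,220), bottle (292,215), shaker (304,205), mill (321,205), lemon (295,172) and mat (400,210). In the side view the board is at (213,185), the mat at (403,258) and the rack at (307,212), and orange and black look-alike shakers stand around the mat. I'll take enlarged crops to read pixels.

```bash
cat > h.py <<'E'
import numpy as np, cv2
from plant import *
def ray(c,uv):
    d=np.linalg.inv(c["mtx"])@np.array([uv[0],uv[1],1.]); R=np.array(c["R"]);return -R.T@np.array(c["t"]),R.T@d
def plane(c,uv,z):
    o,d=ray(c,uv); return (o+d*(z-o[2])/d[2]).round(4)
def tri(c1,a,c2,b):
    o1,d1=ray(c1,a);o2,d2=ray(c2,b)
    s=np.linalg.lstsq(np.c_[d1,-d2],o2-o1,rcond=None)[0]
    p,q=o1+s[0]*d1,o2+s[1]*d2
    return ((p+q)/2).round(4),round(float(np.linalg.norm(p-q)),4)
def proj(c,X):
    p=np.array(c["R"])@np.array(X)+np.array(c["t"]);p=np.array(c["mtx"])@p;return (p[:2]/p[2]).round(1)
E
python3 - <<'E'
import cv2
s=cv2.imread("pics/scene0.png");d=cv2.imread("pics/side0.png")
cv2.imwrite("pics/sc1.png",cv2.resize(s[160:260,230:360],None,fx=6,fy=6,interpolation=cv2.INTER_CUBIC))
cv2.imwrite("pics/sd1.png",cv2.resize(d[150:250,240:370],None,fx=6,fy=6,interpolation=cv2.INTER_CUBIC))
E
```

```text
(no output)
```

View pics/sc1.png

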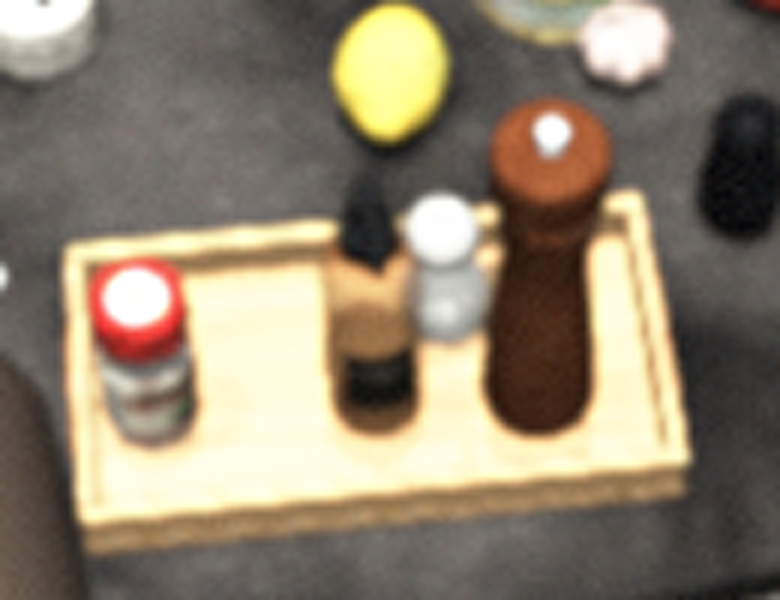

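View pics/sd1.png

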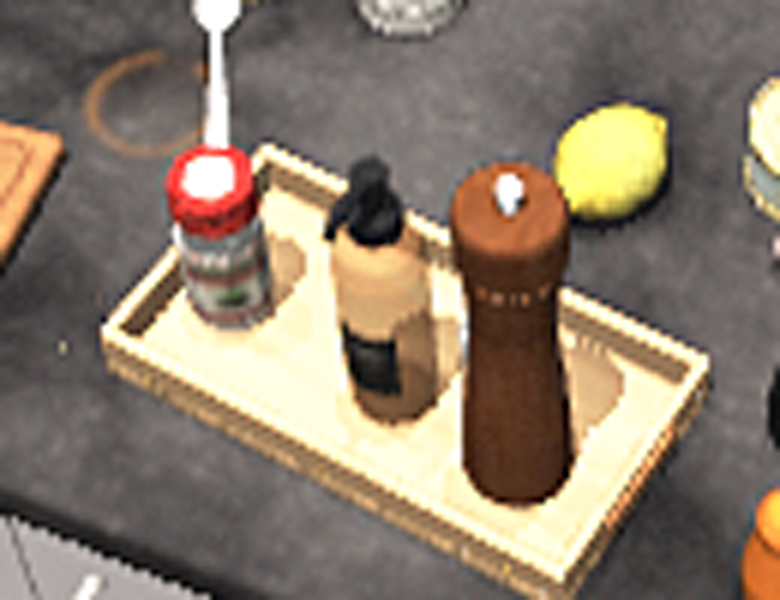

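The scene crop shows the mill knob (551,130), its foot bottom (540,435), the bottle foot (377,433), the shaker cap (441,230) and base (450,342), and the rack rim corners. The side crop shows the knob (509,185), mill foot (520,507), bottle foot (390,425) and the shaker mostly hidden. Next I'll triangulate.

```bash
cat > m.py <<'E'
from h import *
S=capture("scene");D=capture("side")
s=lambda x,y:((x+.5)/6-.5+230,(y+.5)/6-.5+160)
d=lambda x,y:((x+.5)/6-.5+240,(y+.5)/6-.5+150)
print("knob",tri(S,s(551,130),D,d(509,187)))
def foot(c,uv,z,r):
    o,dd=ray(c,uv);p=plane(c,uv,z);h=dd[:2]/np.linalg.norm(dd[:2]);return (p[:2]+r*h).round(4)
print("mill foot",foot(S,s(540,435),.007,.0285),foot(D,d(520,507),.007,.0285))
print("bottle foot",foot(S,s(377,433),.007,.023),foot(D,d(390,425),.007,.023))
print("pump top approx",tri(S,s(365,180),D,d(368,165)))
print("shaker foot S",foot(S,s(450,342),.007,.022), "cap apex z=.097", plane(S,s(441,222),.092))
print("jar foot",foot(S,s(152,444),.007,.0225),foot(D,d(235,330),.007,.0225))
cs=[s(68,245),s(640,190),s(690,465),s(85,522)];cd=[d(265,147),d(710,360),d(565,583),d(105,332)]
P=[]
for a,b in zip(cs,cd):
    p=tri(S,a,D,b);P.append(p[0]);print("corner",p)
P=np.array(P);print("rack c",P.mean(0),"yaw",np.degrees(np.arctan2(*(-(P[0]-P[1]+P[3]-P[2]))[:2])), np.linalg.norm(P[0]-P[1]),np.linalg.norm(P[1]-P[2]))
# board, mat
def blob(img,x0,y0,x1,y1,lo,hi):
    h=cv2.cvtColor(img,cv2.COLOR_BGR2HSV);m=cv2.inRange(h,lo,hi);k=np.zeros_like(m);k[y0:y1,x0:x1]=m[y0:y1,x0:x1]
    c=max(cv2.findContours(k,0,1)[0],key=cv2.contourArea);return c
c=blob(D["color"],170,150,255,215,(5,80,90),(22,255,255));M=cv2.moments(c)
bx=cv2.boxPoints(cv2.minAreaRect(c));ap=cv2.approxPolyDP(c,5,True).reshape(-1,2)
print("board",cv2.contourArea(c),ap.tolist(),[plane(D,p,.015)[:2].tolist() for p in ap],plane(D,(M["m10"]/M["m00"],M["m01"]/M["m00"]),.012))
mm=[]
for im,w in ((S,(380,192,420,228)),(D,(383,238,424,276))):
    c=blob(im["color"],*w,(8,40,120),(30,200,255));e=cv2.fitEllipse(c);mm.append(e[0]);print("mat",e,cv2.contourArea(c),plane(im,e[0],.008))
print(tri(S,mm[0],D,mm[1]))
E
python3 m.py
```

```text
knob (array([ 0.4786, -0.0723,  0.2281]), 0.0003)
mill foot [ 0.4861 -0.0779] [ 0.483 -0.075]
bottle foot [0.5013 0.0013] [0.4948 0.0061]
pump top approx (array([0.4948, 0.0044, 0.1915]), 0.004)
shaker foot S [ 0.5412 -0.0457] cap apex z=.097 [ 0.5335 -0.0388  0.092 ]
jar foot [0.5213 0.1095] [0.5141 0.1097]
corner (array([0.6013, 0.1302, 0.0309]), 0.0044)
corner (array([ 0.562 , -0.147 ,  0.0367]), 0.0044)
corner (array([ 0.4147, -0.1288,  0.0289]), 0.0003)
corner (array([0.4551, 0.1493, 0.0265]), 0.0014)
rack c [0.508275 0.000925 0.03075 ] yaw -171.83234369671587 0.2800320874471352 0.14862493061394516
board 2261.0 [[198, 161], [176, 196], [230, 210], [250, 173]] [[0.543, 0.4392], [0.3872, 0.4142], [0.4109, 0.2234], [0.5684, 0.2445]] [0.4759 0.3311 0.012 ]
mat ((399.65045166015625, 209.362060546875), (25.287275314331055, 29.826841354370117), 106.41804504394531) 590.5 [ 0.476  -0.3182  0.008 ]
mat ((402.7832336425781, 257.83966064453125), (25.670228958129883, 29.508312225341797), 114.61932373046875) 593.0 [ 0.4727 -0.3197  0.008 ]
(array([ 0.477 , -0.3197,  0.0033]), 0.0028)
```

Everything agrees: knob height 0.228 m, rack 280 x 149 mm, board and mat at plausible places. The mill is near (0.48,-0.074), the bottle near (0.497,0.004) and the shaker near (0.537,-0.042). I'll move up and across the rack now and take a wrist view for refinement.

```bash
python3 -m inch '.15 .17 -.14 0 1;.15 .17 -.14 0 1;.15 .17 -.14 0 1;.15 .17 -.14 0 1;.15 .17 -.14 0 1;.15 .17 -.14 0 1;.15 .17 -.14 0 1;.15 .17 -.14 0 1'
python3 -m inch '.19 .25 0 0 1;.19 .25 0 0 1;.19 .25 0 0 1;.19 .25 0 0 1;.19 .25 0 0 1;.19 .25 0 0 1;.19 .25 0 0 1;.19 .25 0 0 1'
cat > go.py <<'E'
import sys;from h import *
def dump(tgt,yaw=None):
    s=get_state();p=s["tcp_pos"];w=np.radians(s["eef_rot"][2]);d=np.array(tgt)-p
    print("t",round(s["time_s"],2),"pos",p.round(4),"rot",s["eef_rot"].round(2),"w",round(s["gripper_width"],4),"F",s["contact_force"].round(1))
    ux=d[0]*np.cos(w)+d[1]*np.sin(w);uy=d[0]*np.sin(w)-d[1]*np.cos(w)
    u=np.array([ux,uy,-d[2]])/.15
    print("units total",u.round(3),"/8",(u/8).round(3),"/16",(u/16).round(3),"dist",np.linalg.norm(d).round(3))
    if yaw is not None: print("spin total",round(-((yaw-s["eef_rot"][2]+180)%360-180)/360,4))
if __name__=="__main__":
    a=[float(x) for x in sys.argv[1:]];dump(a[:3],a[3] if len(a)>3 else None)
E
python3 go.py .48 -.074 .40 -90
```

```text
time_s: 1.25
tcp_pos: [0.3034, 0.4018, 0.3953]
eef_rot: [-180.0, 0.0, -16.0]
contact_force: [1.5, 0.7, 0.1]
gripper_width: 0.0875
gripper_force: 0.0
time_s: 2.25
tcp_pos: [0.4395, 0.0501, 0.3948]
eef_rot: [-180.0, -0.0, -16.0]
contact_force: [1.3, 1.0, 0.8]
gripper_width: 0.0877
gripper_force: 0.0
t 2.25 pos [0.4395 0.0501 0.3948] rot [-1.7996e+02 -3.0000e-02 -1.6020e+01] w 0.0877 F [1.3 1.  0.8]
units total [ 0.488  0.721 -0.035] /8 [ 0.061  0.09  -0.004] /16 [ 0.03   0.045 -0.002] dist 0.131
spin total 0.2055
```

```bash
python3 - <<'E'
from h import *;import pickle
c=capture("wrist");pickle.dump(c,open("w1.pkl","wb"));cv2.imwrite("pics/w1.png",c["color"])
E
python3 -m inch '.06 .09 0 0 1;.06 .09 0 0 1;.06 .09 0 0 1;.06 .09 0 0 1;.06 .09 0 0 1;.06 .09 0 0 1;.06 .09 0 0 1;.06 .09 0 0 1'
python3 -m inch '0 0 0 .0294 1;0 0 0 .0294 1;0 0 0 .0294 1;0 0 0 .0294 1;0 0 0 .0294 1;0 0 0 .0294 1;0 0 0 .0294 1;0 0 0 0 1'
python3 - <<'E'
from h import *;import pickle
c=capture("wrist");pickle.dump(c,open("w2.pkl","wb"));cv2.imwrite("pics/w2.png",c["color"])
E
```

```text
time_s: 3.3
tcp_pos: [0.4789, -0.0728, 0.3946]
eef_rot: [-180.0, -0.0, -16.0]
contact_force: [0.5, -1.1, -0.4]
gripper_width: 0.0875
gripper_force: 0.0
time_s: 4.3
tcp_pos: [0.4788, -0.0724, 0.3945]
eef_rot: [180.0, 0.0, -90.1]
contact_force: [0.1, -0.1, -0.2]
gripper_width: 0.0879
gripper_force: 0.0
```

View pics/w1.png

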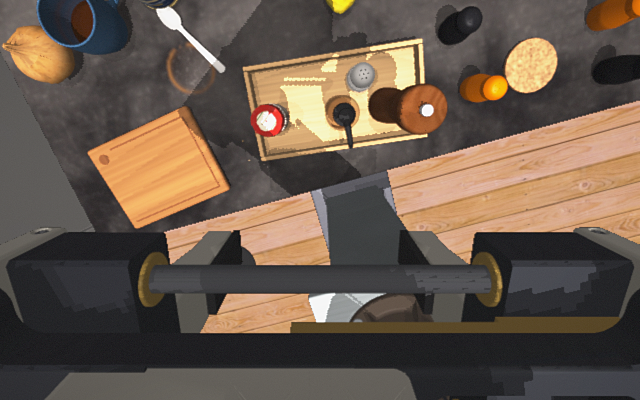

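View pics/w2.png

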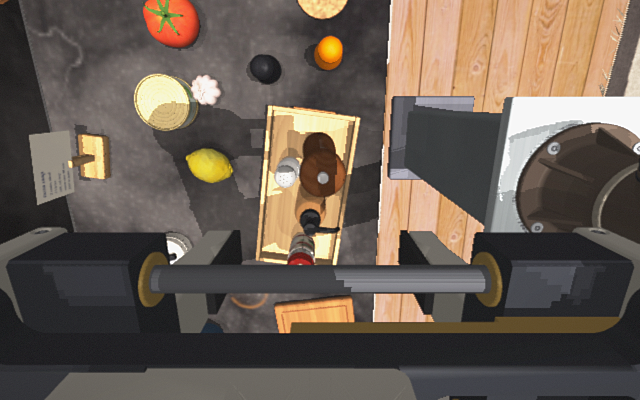

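The wrist view w1 shows the knob (427,110), shaker cap (361,76), pump axis (344,115) with the spout pointing down-image (toward the robot), board corners and mat (531,65). View w2 shows the knob (323,178), cap (287,172) and pump (310,220).

```bash
python3 - <<'E'
from h import *;import pickle
a=pickle.load(open("w1.pkl","rb"));b=pickle.load(open("w2.pkl","rb"))
for n,p,q in (("knob",(427.5,110.5),(323,178)),("pump",(344,113),(310,217)),("cap",(362,75),(288,170))):
    print(n,tri(a,p,b,q))
S=capture("scene");D=capture("side")
h=cv2.cvtColor(a["color"],cv2.COLOR_BGR2HSV)
m=cv2.inRange(h,(3,70,60),(22,255,255));m[:100]=0;m[:, :80]=0;m[232:]=0;m[:,235:]=0
c=max(cv2.findContours(m,0,1)[0],key=cv2.contourArea);bx=cv2.boxPoints(cv2.minAreaRect(c))
W=np.array([plane(a,p,.015) for p in bx]);print("board",W[:,:2].tolist(),W.mean(0),[np.linalg.norm(W[i]-W[i-1]).round(3) for i in range(4)])
m=cv2.inRange(h,(8,30,90),(30,200,255));k=np.zeros_like(m);k[32:100,500:562]=m[32:100,500:562]
c=max(cv2.findContours(k,0,1)[0],key=cv2.contourArea);e=cv2.fitEllipse(cv2.convexHull(c));print("mat",e,plane(a,e[0],.008))
print("mat tri",tri(a,e[0],S,(399.65,209.4)),tri(a,e[0],D,(402.8,257.8)))
cs=[(245,67),(423,39),(429,133),(264,160)]
P=np.array([plane(a,p,.035) for p in cs]);print("rack",P[:,:2].tolist(),P.mean(0))
# obstacles: cap tops assumed z .09
for p in ((489,88),(460,22),(610,15),(612,68)): print("obst",plane(a,p,.085))
print("foot proj check: bottle",proj(S,(.497,.004,.007)),"mill",proj(S,(.48,-.074,.007)),"shaker",proj(S,(.537,-.042,.007)))
E
python3 go.py .479 -.073 .183
```

```text
knob (array([ 0.476 , -0.0725,  0.232 ]), 0.0012)
pump (array([0.4928, 0.0029, 0.1482]), 0.0009)
cap (array([ 0.533 , -0.0436,  0.0511]), 0.004)
board [[0.5494, 0.4421], [0.5747, 0.2353], [0.4153, 0.2235], [0.3802, 0.4475]] [0.4799 0.3371 0.015 ] [np.float64(0.169), np.float64(0.208), np.float64(0.16), np.float64(0.227)]
mat ((530.5379638671875, 64.8604736328125), (49.213314056396484, 60.19951629638672), 38.545345306396484) [ 0.4761 -0.3184  0.008 ]
mat tri (array([ 0.476 , -0.3184,  0.0078]), 0.0003) (array([ 0.4754, -0.3201,  0.0044]), 0.0013)
rack [[0.5971, 0.1258], [0.5599, -0.1475], [0.4184, -0.1309], [0.4507, 0.1447]] [ 0.506525 -0.001975  0.035   ]
obst [ 0.4665 -0.2094  0.085 ]
obst [ 0.5622 -0.1825  0.085 ]
obst [ 0.515  -0.3778  0.085 ]
obst [ 0.4456 -0.379   0.085 ]
foot proj check: bottle [291.6 226.3] mill [319.3 225.6] shaker [303.8 211.6]
t 4.45 pos [ 0.4788 -0.0722  0.3945] rot [-180.      0.    -89.91] w 0.0879 F [0.6 0.1 0.6]
units total [ 5.00e-03 -1.00e-03  1.41e+00] /8 [ 0.001 -0.     0.176] /16 [ 0.    -0.     0.088] dist 0.212
```

```bash
python3 -m inch '0 0 .2 0 1;0 0 .2 0 1;0 0 .2 0 1;0 0 .2 0 1;0 0 .2 0 1;0 0 .2 0 1;0 0 .15 0 1;0 0 .06 0 1'
python3 -m inch '0 0 0 0 1;0 0 0 0 .45;0 0 0 0 .4;0 0 0 0 .4;0 0 0 0 .4;0 0 0 0 .4;0 0 0 0 .4;0 0 0 0 .4' 25
python3 -m inch '0 0 -.03 0 .4;0 0 -.05 0 .4;0 0 -.1 0 .4;0 0 -.1 0 .4;0 0 -.1 0 .4;0 0 -.1 0 .4;0 0 -.1 0 .4;0 0 -.1 0 .4'
python3 go.py .528 .326 .41
```

```text
time_s: 5.45
tcp_pos: [0.4782, -0.0722, 0.1819]
eef_rot: [179.9, -0.0, -90.0]
contact_force: [-0.4, 1.0, 0.4]
gripper_width: 0.0874
gripper_force: 0.0
time_s: 6.45
tcp_pos: [0.4789, -0.072, 0.1833]
eef_rot: [-180.0, -0.0, -90.1]
contact_force: [-0.7, -0.4, 2.5]
gripper_width: 0.0509
gripper_force: 25.0
time_s: 7.45
tcp_pos: [0.4787, -0.072, 0.2861]
eef_rot: [-180.0, 0.0, -90.1]
contact_force: [-0.7, -0.6, -1.5]
gripper_width: 0.0514
gripper_force: 25.0
t 7.45 pos [ 0.4787 -0.072   0.2861] rot [-180.      0.    -90.12] w 0.0514 F [-0.7 -0.6 -1.5]
units total [-2.654 -0.323 -0.826] /8 [-0.332 -0.04  -0.103] /16 [-0.166 -0.02  -0.052] dist 0.42
```

```bash
python3 -m inch '0 0 -.2 0 .4;0 0 -.22 0 .4;0 0 -.22 0 .4;0 0 -.18 0 .4;0 0 0 0 .4;-.1 0 0 0 .4;-.2 -.02 0 0 .4;-.27 -.03 0 0 .4'
python3 -m inch '-.3 -.04 0 0 .4;-.3 -.04 0 0 .4;-.3 -.04 0 0 .4;-.3 -.04 0 0 .4;-.3 -.04 0 0 .4;-.27 -.03 0 0 .4;-.2 -.02 0 0 .4;-.1 -.01 0 0 .4'
python3 go.py .526 .328 .193
```

```text
time_s: 8.45
tcp_pos: [0.4858, 0.0145, 0.407]
eef_rot: [179.9, -0.0, -90.2]
contact_force: [0.7, 0.5, -2.0]
gripper_width: 0.0513
gripper_force: 25.0
time_s: 9.45
tcp_pos: [0.5252, 0.3258, 0.406]
eef_rot: [179.9, -0.1, -90.0]
contact_force: [1.0, -0.7, -2.7]
gripper_width: 0.0511
gripper_force: 25.0
t 9.45 pos [0.5252 0.3258 0.406 ] rot [ 1.7985e+02 -1.2000e-01 -9.0040e+01] w 0.0511 F [ 1.  -0.7 -2.7]
units total [-0.014 -0.005  1.42 ] /8 [-0.002 -0.001  0.178] /16 [-0.001 -0.     0.089] dist 0.213
```

```bash
python3 -m inch '0 0 .15 0 .4;0 0 .2 0 .4;0 0 .2 0 .4;0 0 .2 0 .4;0 0 .2 0 .4;0 0 .2 0 .4;0 0 .15 0 .4;0 0 .07 0 .4'
python3 -m inch '0 0 .02 0 .4;0 0 .015 0 .4;0 0 .01 0 .4;0 0 .01 0 .4;0 0 .005 0 .4;0 0 0 0 .4;0 0 0 0 .4;0 0 0 0 .4'
python3 - <<'E'
from h import *
for n in ("scene","side"):
    cv2.imwrite(f"pics/{n}2.png",capture(n)["color"])
d=cv2.imread("pics/side2.png");cv2.imwrite("pics/sd2.png",cv2.resize(d[110:240,150:310],None,fx=4,fy=4,interpolation=cv2.INTER_CUBIC))
E
```

```text
time_s: 10.45
tcp_pos: [0.5252, 0.3231, 0.2008]
eef_rot: [179.9, -0.1, -90.1]
contact_force: [-0.0, 0.4, -1.6]
gripper_width: 0.0513
gripper_force: 25.0
time_s: 11.45
tcp_pos: [0.5261, 0.3239, 0.1936]
eef_rot: [-180.0, 0.0, -90.1]
contact_force: [-0.4, 0.4, -1.0]
gripper_width: 0.0515
gripper_force: 25.0
```

View pics/sd2.png

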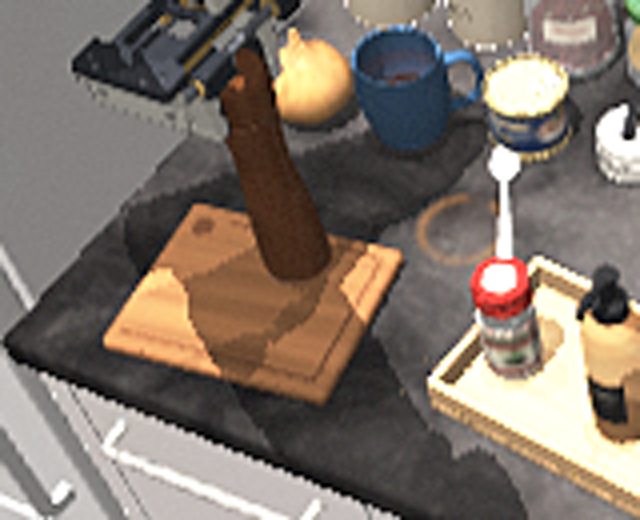

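The mill hangs upright about 2 mm over the board, with its foot at crop (300,268), well inside the edges. I'll lower the last bit and release.

```bash
python3 -m inch '0 0 .01 0 .4;0 0 .005 0 .4;0 0 .005 0 .4;0 0 0 0 .4;0 0 0 0 .4;0 0 0 0 .5;0 0 0 0 .7;0 0 0 0 1'
python3 -m inch '0 0 0 0 1;0 0 0 0 1;0 0 0 0 1;0 0 -.1 0 1;0 0 -.2 0 1;0 0 -.25 0 1;0 0 -.25 0 1;0 0 -.25 0 1'
python3 go.py .495 .003 .345 0
```

```text
time_s: 12.55
tcp_pos: [0.5261, 0.3239, 0.1903]
eef_rot: [180.0, -0.0, -90.1]
contact_force: [0.3, -0.3, -0.1]
gripper_width: 0.0662
gripper_force: 0.0
time_s: 13.55
tcp_pos: [0.5261, 0.3237, 0.3507]
eef_rot: [-179.9, 0.0, -90.1]
contact_force: [0.7, 1.0, 0.8]
gripper_width: 0.0874
gripper_force: 0.0
t 13.55 pos [0.5261 0.3237 0.3507] rot [-1.7994e+02  5.0000e-02 -9.0120e+01] w 0.0874 F [0.7 1.  0.8]
units total [2.138 0.203 0.038] /8 [0.267 0.025 0.005] /16 [0.134 0.013 0.002] dist 0.322
spin total -0.2503
```

```bash
python3 -m inch '.15 .01 0 0 1;.25 .02 0 0 1;.33 .03 0 0 1;.33 .03 0 0 1;.33 .03 0 0 1;.33 .03 0 0 1;.26 .03 0 0 1;.15 .02 0 0 1'
python3 -m inch '0 0 0 -.026 1;0 0 0 -.026 1;0 0 0 -.026 1;0 0 0 -.026 1;0 0 0 -.026 1;0 0 0 -.026 1;0 0 0 -.026 1;0 0 0 -.026 1'
python3 -m inch '0 0 0 -.026 1;0 0 0 -.016 1;0 0 0 0 1;0 0 0 0 1;0 0 0 0 1;0 0 0 0 1;0 0 0 0 1;0 0 0 0 1'
python3 - <<'E'
from h import *;import pickle
a=pickle.load(open("w1.pkl","rb"));p,q=plane(a,(344,112),.185),plane(a,(350.5,147),.178);print("pump,spout",p,q,np.linalg.norm((p-q)[:2]),np.degrees(np.arctan2(*(p-q)[1::-1])))
c=capture("wrist");pickle.dump(c,open("w3.pkl","wb"));im=c["color"];cv2.imwrite("pics/w3.png",im)
print([proj(c,(.495,.003,z)) for z in (.007,.191)],proj(c,(.537,-.042,.097)))
E
python3 go.py .495 .003 .13 0
```

```text
time_s: 14.55
tcp_pos: [0.4944, 0.0022, 0.3485]
eef_rot: [-180.0, 0.0, -90.2]
contact_force: [0.3, 0.5, -0.1]
gripper_width: 0.0876
gripper_force: 0.0
time_s: 15.55
tcp_pos: [0.4948, 0.0039, 0.3482]
eef_rot: [-180.0, 0.0, -14.9]
contact_force: [-1.0, -0.9, 0.8]
gripper_width: 0.0871
gripper_force: 0.0
time_s: 16.55
tcp_pos: [0.4954, 0.0044, 0.348]
eef_rot: [180.0, 0.0, -0.1]
contact_force: [-0.5, 0.2, 0.9]
gripper_width: 0.0878
gripper_force: 0.0
pump,spout [0.4961 0.0049 0.185 ] [0.4541 0.0073 0.178 ] 0.042068515543099434 -3.270487923183567
[array([320.5, 152.8]), array([321. , 179.8])] [355.3 131.1]
t 16.6 pos [0.4954 0.0045 0.3481] rot [ 1.8e+02  0.0e+00 -1.2e-01] w 0.0877 F [ 0.1  0.3 -0.1]
units total [-0.003  0.01   1.454] /8 [-0.     0.001  0.182] /16 [-0.     0.001  0.091] dist 0.218
spin total -0.0003
```

View pics/w3.png

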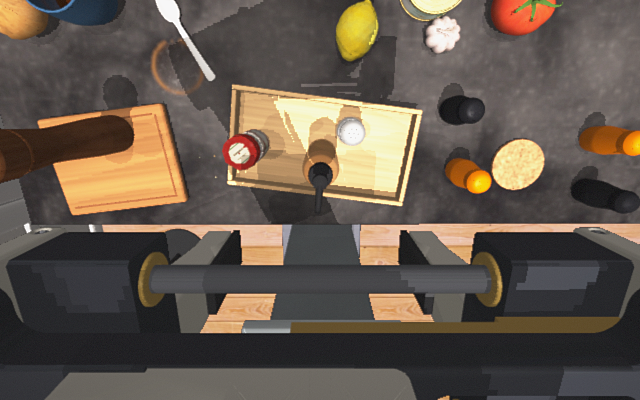

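The w3 view shows the bottle near (320,170), the spout straight down-image, the shaker cap at (351,130), and the mill standing on the board. I'll refine the bottle's x from its outlines, then descend.

```bash
python3 - <<'E'
from h import *;import pickle
c=pickle.load(open("w3.pkl","rb"));b=pickle.load(open("w1.pkl","rb"))
cv2.imwrite("pics/w3c.png",cv2.resize(c["color"][80:220,270:390],None,fx=5,fy=4.2857,interpolation=cv2.INTER_CUBIC) if 0 else cv2.resize(c["color"][90:215,230:390],None,fx=4.5,fy=4.5,interpolation=cv2.INTER_CUBIC))
E
```

```text
(no output)
```

View pics/w3c.png

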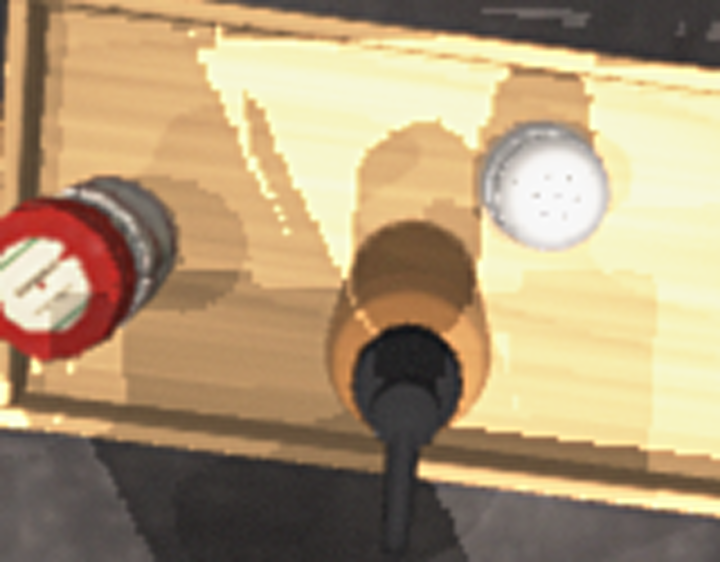

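The crop shows the pump head circle centred at about (402,408), the collar (408,380), the far edge of the bottle foot (412,222) and the shaker dome (546,186).

```bash
python3 - <<'E'
from h import *;import pickle
c=pickle.load(open("w3.pkl","rb"));f=lambda x,y:((x+.5)/4.5-.5+230,(y+.5)/4.5-.5+90)
print("head",plane(c,f(402,408),.191),"collar",plane(c,f(408,380),.160),"foot",plane(c,f(412,222),.007)-[.023,0,0],"foot l/r",plane(c,f(352,280),.007),plane(c,f(475,280),.007),"shoulder",plane(c,f(328,350),.14),plane(c,f(491,350),.14))
print("cap",plane(c,f(546,186),.078),plane(c,f(555,190),.097))
E
```

```text
head [0.4945 0.0052 0.191 ] collar [0.4942 0.0037 0.16  ] foot [0.4941 0.0019 0.007 ] foot l/r [0.4966 0.0234 0.007 ] [ 0.4965 -0.0207  0.007 ] shoulder [0.4979 0.025  0.14  ] [ 0.4979 -0.0185  0.14  ]
cap [ 0.5356 -0.0382  0.078 ] [ 0.5361 -0.0389  0.097 ]
```

```bash
python3 -m inch '0 0 .15 0 1;0 0 .2 0 1;0 0 .2 0 1;0 0 .2 0 1;0 0 .2 0 1;0 0 .1 0 1;0 0 0 0 1;0 0 0 0 1'; python3 go.py .496 .004 .13 0
```

```text
time_s: 17.6
tcp_pos: [0.4962, 0.0046, 0.1917]
eef_rot: [-180.0, -0.1, -0.1]
contact_force: [-0.2, -0.7, 0.1]
gripper_width: 0.0872
gripper_force: 0.0
t 17.6 pos [0.4962 0.0046 0.1917] rot [-1.7999e+02 -9.0000e-02 -1.0000e-01] w 0.0872 F [-0.2 -0.7  0.1]
units total [-0.001  0.004  0.411] /8 [-0.     0.001  0.051] /16 [-0.     0.     0.026] dist 0.062
spin total -0.0003
```

```bash
python3 -m inch '0 .007 .08 0 1;0 0 .08 0 1;0 0 .07 0 1;0 0 .06 0 1;0 0 .05 0 1;0 0 .03 0 1;0 0 .02 0 1;0 0 0 0 1'
python3 -m inch '0 0 .005 0 1;0 0 0 0 .5;0 0 0 0 .4;0 0 0 0 .4;0 0 0 0 .4;0 0 0 0 .4;0 0 0 0 .4;0 0 0 0 .4' 30
```

```text
time_s: 18.6
tcp_pos: [0.4954, 0.0034, 0.132]
eef_rot: [180.0, 0.0, -0.1]
contact_force: [0.2, -0.6, 0.4]
gripper_width: 0.0873
gripper_force: 0.0
time_s: 19.6
tcp_pos: [0.4953, 0.0034, 0.1312]
eef_rot: [180.0, 0.0, -0.1]
contact_force: [0.2, 0.7, -1.0]
gripper_width: 0.0389
gripper_force: 28.6
```

```bash
python3 -m inch '0 0 0 0 .4;0 0 0 0 .4;0 0 0 0 .7;0 0 0 0 .7;0 0 .015 0 .7;0 0 .01 0 .7;0 0 .005 0 .7;0 0 0 0 .7'; python3 -c "
from h import *
s=get_state();print(s['contact_force'],s['gripper_width']);d=capture('side')['color'];cv2.imwrite('pics/sd3.png',cv2.resize(d[120:270,220:360],None,fx=4,fy=4,interpolation=cv2.INTER_CUBIC))"
```

```text
time_s: 20.6
tcp_pos: [0.4954, 0.0034, 0.1267]
eef_rot: [180.0, 0.0, -0.1]
contact_force: [0.8, 0.1, -0.6]
gripper_width: 0.0614
gripper_force: 0.0
[ 0.81887628  0.08499429 -0.55032109] 0.061377681277121864
```

View pics/sd3.png

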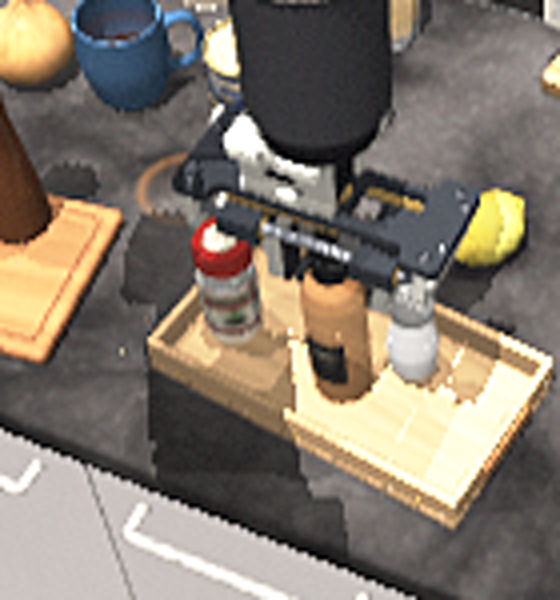

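The side crop shows the bottle and shaker upright. The fingers are round the bottle's upper body and nothing is touching. I'll close again at this lower height.

```bash
python3 -m inch '0 0 .005 0 .7;0 0 0 0 .5;0 0 0 0 .35;0 0 0 0 .35;0 0 0 0 .35;0 0 0 0 .35;0 0 0 0 .35;0 0 0 0 .35' 30
```

```text
time_s: 21.65
tcp_pos: [0.4953, 0.0034, 0.126]
eef_rot: [180.0, 0.0, -0.1]
contact_force: [0.4, -0.1, -1.0]
gripper_width: 0.0425
gripper_force: 28.5
```

```bash
python3 -m inch '0 0 0 0 .7;0 0 0 0 .7;0 0 0 0 .7;0 0 .005 0 .7;0 0 0 0 .7;0 0 .003 0 .7;0 0 0 0 .7;0 0 0 0 .7'
python3 -m inch '0 0 .005 0 .7;0 0 0 0 .7;0 0 0 0 .7;0 0 0 0 .7;0 0 .004 0 .7;0 0 0 0 .7;0 0 0 0 .7;0 0 0 0 .7'
```

```text
time_s: 22.65
tcp_pos: [0.4954, 0.0034, 0.1249]
eef_rot: [-180.0, -0.0, -0.1]
contact_force: [0.4, -0.2, 0.1]
gripper_width: 0.0611
gripper_force: 0.0
time_s: 23.65
tcp_pos: [0.4954, 0.0034, 0.1235]
eef_rot: [180.0, 0.0, -0.1]
contact_force: [-0.2, -0.5, 0.2]
gripper_width: 0.0616
gripper_force: 0.0
```

```bash
python3 -m inch '0 0 .005 0 .7;0 0 0 0 .7;0 0 .005 0 .7;0 0 0 0 .7;0 0 0 0 .7;0 0 0 0 .7;0 0 0 0 .7;0 0 0 0 .7'
python3 -m inch '0 0 .005 0 .7;0 0 0 0 .7;0 0 .005 0 .7;0 0 0 0 .7;0 0 0 0 .7;0 0 0 0 .7;0 0 0 0 .7;0 0 0 0 .7'
```

```text
time_s: 24.65
tcp_pos: [0.4954, 0.0034, 0.122]
eef_rot: [-180.0, 0.0, -0.1]
contact_force: [-0.3, -0.1, 0.0]
gripper_width: 0.0614
gripper_force: 0.0
time_s: 25.65
tcp_pos: [0.4954, 0.0034, 0.1205]
eef_rot: [-180.0, -0.0, -0.1]
contact_force: [-0.7, -0.3, -0.5]
gripper_width: 0.0614
gripper_force: 0.0
```

```bash
python3 -m inch '0 0 .005 0 .7;0 0 0 0 .7;0 0 .005 0 .7;0 0 0 0 .7;0 0 .005 0 .7;0 0 0 0 .7;0 0 0 0 .7;0 0 0 0 .7'
python3 -m inch '0 0 0 0 .5;0 0 0 0 .35;0 0 0 0 .35;0 0 0 0 .35;0 0 0 0 .35;0 0 0 0 .35;0 0 0 0 .35;0 0 0 0 .35' 30
```

```text
time_s: 26.65
tcp_pos: [0.4954, 0.0034, 0.1183]
eef_rot: [180.0, -0.0, -0.1]
contact_force: [0.1, -0.1, 0.4]
gripper_width: 0.0615
gripper_force: 0.0
time_s: 27.65
tcp_pos: [0.4954, 0.0034, 0.1183]
eef_rot: [180.0, 0.0, -0.1]
contact_force: [-0.1, -0.7, 0.6]
gripper_width: 0.0451
gripper_force: 30.0
```

The grip now holds on the full 46 mm body. Before carrying I'll check the fridge edge.

```bash
python3 - <<'E'
from h import *
D=capture("side")
for p in ((153,197),(200,140),(225,108)): print(plane(D,p,0))
S=capture("scene")
print(get_state()["joints"].round(1))
E
python3 -m inch '0 0 -.03 0 .35;0 0 -.06 0 .35;0 0 -.15 0 .35;0 0 -.2 0 .35;0 0 -.2 0 .35;0 0 -.2 0 .35;0 0 -.15 0 .35;0 0 -.05 0 .35'
python3 go.py .417 .360 .28 -45
```

```text
[0.3605 0.4929 0.    ]
[0.643  0.5068 0.    ]
[0.8334 0.5213 0.    ]
[ 23.2   9.5 -30.1   0.  -50.4  66.7]
time_s: 28.75
tcp_pos: [0.4959, 0.0036, 0.2761]
eef_rot: [-179.9, -0.2, -0.1]
contact_force: [-0.5, -0.0, -1.8]
gripper_width: 0.0449
gripper_force: 30.0
t 28.75 pos [0.4959 0.0036 0.2761] rot [-1.7994e+02 -1.6000e-01 -1.1000e-01] w 0.0449 F [-0.5 -0.  -1.8]
units total [-0.531 -2.375 -0.026] /8 [-0.066 -0.297 -0.003] /16 [-0.033 -0.148 -0.002] dist 0.365
spin total 0.1247
```

```bash
python3 -m inch '0 0 0 .015 .35;0 0 0 .025 .35;0 0 0 .025 .35;0 0 0 .025 .35;0 0 0 .025 .35;0 0 0 .01 .35;-.08 -.05 0 0 .35;-.16 -.1 0 0 .35'
python3 -m inch '-.23 -.147 0 0 .35;-.25 -.16 0 0 .35;-.25 -.16 0 0 .35;-.25 -.16 0 0 .35;-.25 -.16 0 0 .35;-.25 -.16 0 0 .35;-.18 -.115 0 0 .35;-.1 -.065 0 0 .35'
python3 go.py .419 .352 .127 -45
```

```text
time_s: 29.75
tcp_pos: [0.4855, 0.0452, 0.2737]
eef_rot: [180.0, 0.0, -45.1]
contact_force: [1.0, 0.5, -1.3]
gripper_width: 0.0448
gripper_force: 30.0
time_s: 30.75
tcp_pos: [0.4183, 0.3528, 0.2736]
eef_rot: [179.9, 0.0, -45.0]
contact_force: [-0.7, -1.0, -1.4]
gripper_width: 0.0445
gripper_force: 30.0
t 30.75 pos [0.4183 0.3528 0.2736] rot [179.94   0.   -44.96] w 0.0445 F [-0.7 -1.  -1.4]
units total [0.007 0.001 0.978] /8 [0.001 0.    0.122] /16 [0.    0.    0.061] dist 0.147
spin total 0.0001
```

```bash
python3 -m inch '0 0 .1 0 .35;0 0 .15 0 .35;0 0 .18 0 .35;0 0 .18 0 .35;0 0 .15 0 .35;0 0 .1 0 .35;0 0 .05 0 .35;0 0 .03 0 .35'
python3 -m inch '0 0 .02 0 .35;0 0 .01 0 .35;0 0 .005 0 .35;0 0 0 0 .35;0 0 0 0 .35;0 0 0 0 .35;0 0 0 0 .35;0 0 0 0 .35'
python3 -c "
from h import *
d=capture('side')['color'];cv2.imwrite('pics/sd4.png',cv2.resize(d[90:260,150:330],None,fx=3.5,fy=3.5,interpolation=cv2.INTER_CUBIC))"
```

```text
time_s: 31.75
tcp_pos: [0.4196, 0.3511, 0.1333]
eef_rot: [-180.0, -0.0, -45.1]
contact_force: [0.1, 0.4, -1.3]
gripper_width: 0.0448
gripper_force: 30.0
time_s: 32.75
tcp_pos: [0.4194, 0.3511, 0.128]
eef_rot: [-180.0, 0.0, -45.1]
contact_force: [0.0, 0.3, -2.4]
gripper_width: 0.0448
gripper_force: 30.0
```

View pics/sd4.png

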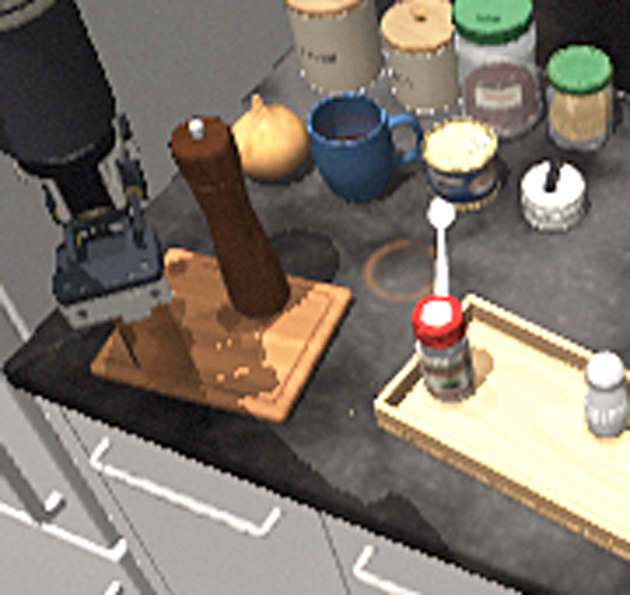

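The side crop shows the mill upright on the board. The bottle is in the shadow below the gripper near (165,345), hard to tell apart. I'll lower the last 1.5 mm, release, rise and look again.

```bash
python3 -m inch '0 0 .007 0 .35;0 0 .005 0 .35;0 0 .003 0 .35;0 0 0 0 .35;0 0 0 0 .35;0 0 0 0 .45;0 0 0 0 .6;0 0 0 0 .7'
python3 -m inch '0 0 0 0 .7;0 0 0 0 .7;0 0 -.05 0 .7;0 0 -.1 0 .7;0 0 -.2 0 .7;0 0 -.25 0 .7;0 0 -.25 0 .7;0 0 -.25 0 .7'
python3 -c "
from h import *
D=capture('side');d=D['color'];cv2.imwrite('pics/sd5.png',cv2.resize(d[90:260,150:330],None,fx=3.5,fy=3.5,interpolation=cv2.INTER_CUBIC))
print(proj(D,(.419,.351,.015)))"
python3 go.py .5355 -.0385 .25 0
```

```text
time_s: 33.8
tcp_pos: [0.4194, 0.3512, 0.1256]
eef_rot: [-180.0, 0.0, -45.1]
contact_force: [-0.1, 0.3, 0.3]
gripper_width: 0.0574
gripper_force: 0.0
time_s: 34.8
tcp_pos: [0.4194, 0.351, 0.2935]
eef_rot: [-179.9, 0.0, -45.1]
contact_force: [-0.4, 0.5, 0.1]
gripper_width: 0.0613
gripper_force: 0.0
[197.9 195.1]
t 34.85 pos [0.4212 0.3523 0.2991] rot [-1.7948e+02 -1.0000e-02 -4.5080e+01] w 0.0612 F [2.4 1.5 6.1]
units total [2.383 1.3   0.327] /8 [0.298 0.163 0.041] /16 [0.149 0.081 0.02 ] dist 0.41
spin total -0.1252
```

View pics/sd5.png

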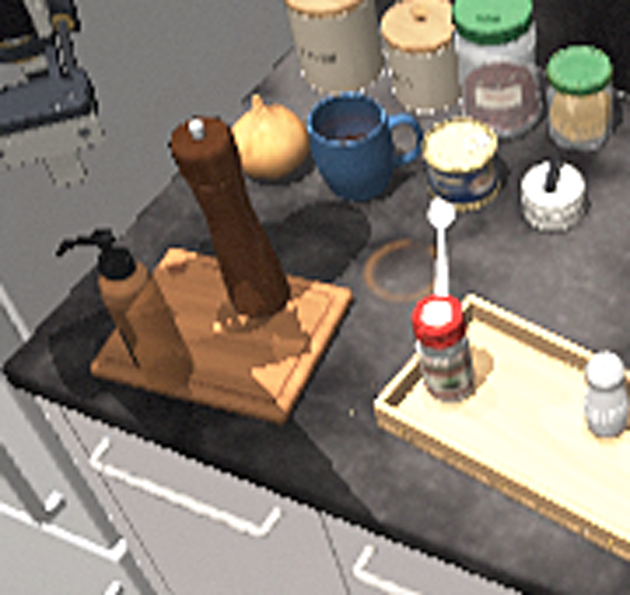

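The bottle and mill both stand on the board, with the bottle's axis 24 mm in from its front edge. Next is the shaker: I'll move above it and refine with the wrist camera.

```bash
python3 -m inch '.15 .08 0 0 1;.27 .15 0 0 1;.37 .2 0 0 1;.4 .21 0 0 1;.4 .21 0 0 1;.37 .21 .1 0 1;.27 .15 .13 0 1;.15 .09 .1 0 1'
python3 - <<'E'
from h import *;import pickle
c=capture("wrist");pickle.dump(c,open("w4.pkl","wb"))
a,b=proj(c,(.536,-.0385,.085)),proj(c,(.536,-.0385,.007));print(a,b)
u,v=int(a[0]),int(a[1]);im=c["color"];v0=max(v-70,0);u0=max(u-90,0)
cr=im[v0:v0+140,u0:u0+180];cv2.imwrite("pics/w4.png",cv2.resize(cr,None,fx=4,fy=4,interpolation=cv2.INTER_CUBIC));print(u0,v0)
E
python3 go.py .536 -.0385 .046
```

```text
time_s: 35.85
tcp_pos: [0.5284, -0.029, 0.2413]
eef_rot: [180.0, 0.0, -45.3]
contact_force: [-0.6, 1.3, -0.6]
gripper_width: 0.0875
gripper_force: 0.0
[321.  168.1] [320.6 155.8]
231 98
t 35.9 pos [ 0.5278 -0.0304  0.2391] rot [ 1.7979e+02  1.2000e-01 -4.5280e+01] w 0.0879 F [ 0.  -1.7 -2.4]
units total [ 7.700e-02 -1.000e-03  1.288e+00] /8 [ 0.01  -0.     0.161] /16 [ 0.005 -0.     0.08 ] dist 0.193
```

View pics/w4.png

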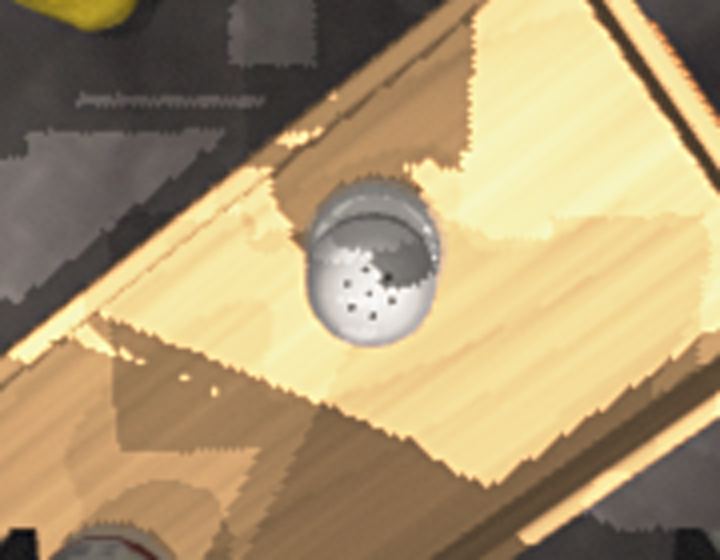

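The crop shows the shaker's cap-hole pattern centred at (370,293), the dome at (372,280) and the far edge of the base at (374,178).

```bash
python3 - <<'E'
from h import *;import pickle
c=pickle.load(open("w4.pkl","rb"));f=lambda x,y:((x+.5)/4-.5+231,(y+.5)/4-.5+98)
p=plane(c,f(374,180),.009);o,d=ray(c,f(374,180));h=d[:2]/np.linalg.norm(d[:2])
print(plane(c,f(370,293),.097),plane(c,f(372,280),.078),p[:2]-.020*h)
E
python3 -m inch '.04 0 0 0 1;.04 0 .1 0 1;0 0 .17 0 1;0 0 .2 0 1;0 0 .2 0 1;0 0 .15 0 1;0 0 .08 0 1;0 0 0 0 1'
python3 go.py .5365 -.04 .046
```

```text
[ 0.5343 -0.0397  0.097 ] [ 0.5333 -0.0398  0.078 ] [ 0.56061728 -0.06583984]
time_s: 36.9
tcp_pos: [0.5373, -0.0342, 0.1063]
eef_rot: [179.9, 0.0, -45.1]
contact_force: [-0.2, 0.3, -0.8]
gripper_width: 0.0881
gripper_force: 0.0
t 36.9 pos [ 0.5373 -0.0342  0.1063] rot [ 1.7993e+02  4.0000e-02 -4.5080e+01] w 0.0881 F [-0.2  0.3 -0.8]
units total [0.024 0.031 0.402] /8 [0.003 0.004 0.05 ] /16 [0.001 0.002 0.025] dist 0.061
```

```bash
python3 -m inch '.007 .038 .05 0 1;0 0 .08 0 1;0 0 .09 0 1;0 0 .08 0 1;0 0 .06 0 1;0 0 .03 0 1;0 0 .01 0 1;0 0 0 0 1'
python3 -m inch '0 0 0 0 .6;0 0 0 0 .4;0 0 0 0 .35;0 0 0 0 .35;0 0 0 0 .35;0 0 0 0 .35;0 0 0 0 .35;0 0 0 0 .35' 15
python3 -m inch '0 0 -.03 0 .35;0 0 -.08 0 .35;0 0 -.15 0 .35;0 0 -.2 0 .35;0 0 -.2 0 .35;0 0 -.15 0 .35;0 0 -.1 0 .35;0 0 -.05 0 .35'
python3 go.py .476 -.319 .18 -90
```

```text
time_s: 37.9
tcp_pos: [0.5345, -0.0391, 0.0471]
eef_rot: [-180.0, -0.0, -45.1]
contact_force: [0.1, -0.2, -0.3]
gripper_width: 0.0876
gripper_force: 0.0
time_s: 38.9
tcp_pos: [0.5337, -0.0397, 0.047]
eef_rot: [179.9, 0.0, -45.1]
contact_force: [-3.5, -3.4, 4.4]
gripper_width: 0.0379
gripper_force: 15.3
time_s: 39.9
tcp_pos: [0.5345, -0.039, 0.1919]
eef_rot: [-179.9, -0.0, -45.1]
contact_force: [1.2, -0.4, -0.6]
gripper_width: 0.0381
gripper_force: 14.7
t 39.9 pos [ 0.5345 -0.039   0.1919] rot [-1.7993e+02 -3.0000e-02 -4.5120e+01] w 0.0381 F [ 1.2 -0.4 -0.6]
units total [1.047 1.594 0.079] /8 [0.131 0.199 0.01 ] /16 [0.065 0.1   0.005] dist 0.286
spin total 0.1247
```

```bash
python3 -m inch '0 0 0 .015 .35;0 0 0 .025 .35;0 0 0 .025 .35;0 0 0 .025 .35;0 0 0 .025 .35;0 0 0 .01 .35;.1 .02 0 0 .35;.2 .04 0 0 .35'
python3 -m inch '.25 .05 0 0 .35;.25 .05 0 0 .35;.25 .05 0 0 .35;.25 .05 0 0 .35;.25 .06 0 0 .35;.2 .04 0 0 .35;.1 .02 0 0 .35;0 0 0 0 .35'
python3 go.py .476 -.319 .055 -90
python3 - <<'E'
from h import *
D=capture("side");S=capture("scene")
for n,c in (("side",D),("scene",S)):
    print(n,proj(c,(.476,-.319,.008)),proj(c,(.476,-.319,.15)))
d=D["color"];s=S["color"]
cv2.imwrite("pics/mt.png",np.hstack([cv2.resize(d[150:300,350:480],None,fx=3,fy=3,interpolation=2),cv2.resize(s[110:260,345:475],None,fx=3,fy=3,interpolation=2)]))
E
```

```text
time_s: 40.9
tcp_pos: [0.5249, -0.0846, 0.1905]
eef_rot: [179.9, -0.0, -89.9]
contact_force: [0.3, -0.8, -0.9]
gripper_width: 0.0379
gripper_force: 14.7
time_s: 41.9
tcp_pos: [0.476, -0.3175, 0.1905]
eef_rot: [180.0, 0.0, -90.2]
contact_force: [-0.0, 0.1, -0.6]
gripper_width: 0.0381
gripper_force: 14.7
t 41.9 pos [ 0.476  -0.3175  0.1905] rot [ 1.7995e+02  2.0000e-02 -9.0180e+01] w 0.0381 F [-0.   0.1 -0.6]
units total [0.01  0.    0.903] /8 [0.001 0.    0.113] /16 [0.001 0.    0.056] dist 0.136
spin total -0.0005
side [402.9 256.8] [412.  230.7]
scene [399.9 209.3] [408.4 181.1]
```

View pics/mt.png

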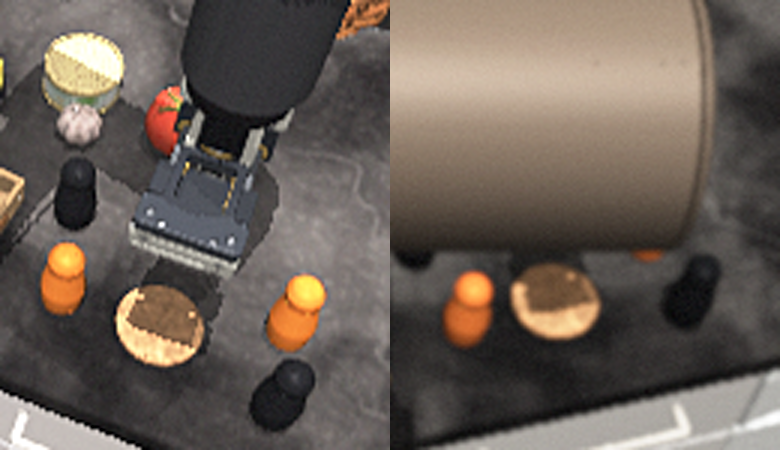

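The shaker is held over the mat (side crop 160,325) with the look-alikes clear of the fingers' x-direction. That was my last picture, so from here I work from numbers only. Lowering now.

```bash
python3 -m inch '.01 0 .1 0 .35;0 0 .15 0 .35;0 0 .18 0 .35;0 0 .18 0 .35;0 0 .15 0 .35;0 0 .09 0 .35;0 0 .05 0 .35;0 0 0 0 .35'
python3 -m inch '0 0 .015 0 .35;0 0 .01 0 .35;0 0 .007 0 .35;0 0 .007 0 .35;0 0 .003 0 .35;0 0 0 0 .35;0 0 0 0 .35;0 0 0 0 .35'
```

```text
time_s: 43.0
tcp_pos: [0.4767, -0.3179, 0.0557]
eef_rot: [180.0, 0.0, -90.1]
contact_force: [-0.2, -0.4, -0.6]
gripper_width: 0.038
gripper_force: 14.7
time_s: 44.0
tcp_pos: [0.4767, -0.3181, 0.0497]
eef_rot: [180.0, -0.0, -90.1]
contact_force: [-0.2, 0.7, -0.5]
gripper_width: 0.0382
gripper_force: 14.7
```

```bash
python3 -m inch '0 0 .005 0 .35;0 0 .005 0 .35;0 0 0 0 .35;0 0 0 0 .35;0 0 0 0 .45;0 0 0 0 .6;0 0 0 0 .8;0 0 0 0 .8'
python3 -m inch '0 0 0 0 .8;0 0 0 0 .8;0 0 -.1 0 .8;0 0 -.2 0 .8;0 0 -.3 0 .8;0 0 -.3 0 .8;0 0 -.3 0 .8;0 0 -.3 0 .8'
python3 - <<'E'
from h import *
# check shaker on mat with fixed cameras: grey/white low-saturation cap near its projection
for n in ("side","scene","wrist"):
    c=capture(n)
    a=proj(c,(.476,-.319,.090));h=cv2.cvtColor(c["color"],cv2.COLOR_BGR2HSV)
    m=cv2.inRange(h,(0,0,120),(180,60,255));k=np.zeros_like(m);u,v=a.astype(int);
    if not(0<u<640 and 0<v<400): print(n,"out",a);continue
    r=15 if n!="wrist" else 30
    k[max(v-r,0):v+r,u-r:u+r]=m[max(v-r,0):v+r,u-r:u+r]
    cs=cv2.findContours(k,0,1)[0]
    if cs:
        q=max(cs,key=cv2.contourArea);x,y,w,hh=cv2.boundingRect(q);print(n,a,(x,y,w,hh),cv2.contourArea(q),plane(c,(x+w/2,y+w/2),.085))
E
python3 go.py .419 .351 .30 -45
```

```text
time_s: 45.0
tcp_pos: [0.4768, -0.3181, 0.0482]
eef_rot: [-180.0, -0.0, -90.1]
contact_force: [-0.7, -0.2, 0.3]
gripper_width: 0.0638
gripper_force: 0.0
time_s: 46.0
tcp_pos: [0.4763, -0.318, 0.2761]
eef_rot: [-179.9, -0.0, -90.1]
contact_force: [1.4, 0.1, -0.3]
gripper_width: 0.07
gripper_force: 0.0
side [407.9 242.5] (397, 235, 23, 22) 240.5 [ 0.4678 -0.324   0.085 ]
scene [404.6 193.6] (402, 191, 1, 1) 0.0 [ 0.4872 -0.3177  0.085 ]
wrist [323.7 173.6] (309, 151, 32, 39) 900.0 [ 0.4745 -0.3257  0.085 ]
t 46.15 pos [ 0.4778 -0.3186  0.2773] rot [-1.7964e+02 -1.3000e-01 -9.0110e+01] w 0.07 F [-0.1 -0.5 -0.2]
units total [-4.463  0.4   -0.151] /8 [-0.558  0.05  -0.019] /16 [-0.279  0.025 -0.009] dist 0.673
spin total -0.1253
```

The shaker cap is where predicted (wrist box centre about 324,174), so it stands centred on the mat. Next I'll return the bottle.

```bash
python3 -m inch '-.1 0 -.1 0 .8;-.2 .02 -.1 0 .8;-.3 .03 0 0 .8;-.36 .035 0 0 .8;-.36 .035 0 0 .8;-.36 .035 0 0 .8;-.36 .035 0 0 .8;-.36 .035 0 0 .8'
python3 -m inch '-.36 .035 0 0 .8;-.36 .035 0 0 .8;-.36 .035 0 0 .8;-.36 .035 0 0 .8;-.3 .03 0 0 .8;-.2 .02 0 0 .8;-.1 0 0 0 .8;0 0 0 0 .8'
python3 -m inch '0 0 0 -.015 .8;0 0 0 -.025 .8;0 0 0 -.025 .8;0 0 0 -.025 .8;0 0 0 -.025 .8;0 0 0 -.01 .8;0 0 0 0 .8;0 0 0 0 .8'
python3 go.py .4194 .3512 .1265 -45
```

```text
time_s: 47.15
tcp_pos: [0.4425, 0.0438, 0.3035]
eef_rot: [180.0, -0.0, -90.1]
contact_force: [1.7, 0.8, -1.0]
gripper_width: 0.0699
gripper_force: 0.0
time_s: 48.15
tcp_pos: [0.4157, 0.3483, 0.3028]
eef_rot: [180.0, -0.1, -90.1]
contact_force: [-0.3, 0.1, -0.8]
gripper_width: 0.0701
gripper_force: 0.0
time_s: 49.15
tcp_pos: [0.416, 0.3473, 0.3034]
eef_rot: [-180.0, 0.0, -45.2]
contact_force: [0.4, -0.5, 0.0]
gripper_width: 0.0703
gripper_force: 0.0
t 49.15 pos [0.416  0.3473 0.3034] rot [-179.99    0.    -45.25] w 0.0703 F [ 0.4 -0.5  0. ]
units total [-0.002 -0.034  1.179] /8 [-0.    -0.004  0.147] /16 [-0.    -0.002  0.074] dist 0.177
spin total -0.0007
```

```bash
python3 -m inch '0 -.034 0 0 .8;0 0 .1 0 .8;0 0 .2 0 .8;0 0 .2 0 .8;0 0 .2 0 .8;0 0 .15 0 .8;0 0 .1 0 .8;0 0 0 0 .8'
python3 go.py .4194 .3512 .1265 -45
```

```text
time_s: 50.15
tcp_pos: [0.419, 0.351, 0.1593]
eef_rot: [179.9, -0.0, -45.1]
contact_force: [0.9, -0.8, 0.3]
gripper_width: 0.0703
gripper_force: 0.0
t 50.15 pos [0.419  0.351  0.1593] rot [ 1.7985e+02 -3.0000e-02 -4.5130e+01] w 0.0703 F [ 0.9 -0.8  0.3]
units total [ 0.001 -0.003  0.219] /8 [ 0.    -0.     0.027] /16 [ 0.    -0.     0.014] dist 0.033
spin total -0.0004
```

```bash
python3 -m inch '0 0 .05 0 .8;0 0 .05 0 .8;0 0 .05 0 .8;0 0 .04 0 .8;0 0 .02 0 .8;0 0 .01 0 .8;0 0 0 0 .8;0 0 0 0 .8'
python3 -m inch '0 0 0 0 .6;0 0 0 0 .45;0 0 0 0 .35;0 0 0 0 .35;0 0 0 0 .35;0 0 0 0 .35;0 0 0 0 .35;0 0 0 0 .35' 30
python3 -m inch '0 0 -.03 0 .35;0 0 -.06 0 .35;0 0 -.15 0 .35;0 0 -.2 0 .35;0 0 -.2 0 .35;0 0 -.2 0 .35;0 0 -.15 0 .35;0 0 -.03 0 .35'
python3 go.py .4954 .0034 .28 0
```

```text
time_s: 51.15
tcp_pos: [0.4195, 0.3518, 0.1279]
eef_rot: [-180.0, 0.0, -45.1]
contact_force: [0.2, 0.5, 0.2]
gripper_width: 0.07
gripper_force: 0.0
time_s: 52.15
tcp_pos: [0.4194, 0.3516, 0.1277]
eef_rot: [180.0, -0.0, -45.1]
contact_force: [-0.1, -1.9, 1.1]
gripper_width: 0.0447
gripper_force: 30.0
time_s: 53.15
tcp_pos: [0.4199, 0.3522, 0.2826]
eef_rot: [-179.8, 0.0, -45.1]
contact_force: [-0.7, -0.1, -3.2]
gripper_width: 0.0446
gripper_force: 30.0
t 53.15 pos [0.4199 0.3522 0.2826] rot [-1.7981e+02  4.0000e-02 -4.5120e+01] w 0.0446 F [-0.7 -0.1 -3.2]
units total [2.003 1.284 0.017] /8 [0.25  0.16  0.002] /16 [0.125 0.08  0.001] dist 0.357
spin total -0.1253
```

```bash
python3 -m inch '.1 .065 0 0 .35;.18 .115 0 0 .35;.24 .155 0 0 .35;.25 .16 0 0 .35;.25 .16 0 0 .35;.25 .16 0 0 .35;.25 .16 0 0 .35;.22 .14 0 0 .35'
python3 -m inch '.16 .1 0 0 .35;.08 .05 0 0 .35;0 0 0 -.015 .35;0 0 0 -.025 .35;0 0 0 -.025 .35;0 0 0 -.025 .35;0 0 0 -.025 .35;0 0 0 -.01 .35'
python3 go.py .4954 .0034 .1205 0
```

```text
time_s: 54.15
tcp_pos: [0.4843, 0.0462, 0.2796]
eef_rot: [179.9, 0.0, -45.2]
contact_force: [0.6, 0.5, -1.1]
gripper_width: 0.0445
gripper_force: 30.0
time_s: 55.15
tcp_pos: [0.494, 0.0073, 0.2799]
eef_rot: [180.0, 0.1, 0.1]
contact_force: [0.3, -0.4, -1.8]
gripper_width: 0.0448
gripper_force: 30.0
t 55.15 pos [0.494  0.0073 0.2799] rot [1.7999e+02 7.0000e-02 9.0000e-02] w 0.0448 F [ 0.3 -0.4 -1.8]
units total [0.01  0.026 1.062] /8 [0.001 0.003 0.133] /16 [0.001 0.002 0.066] dist 0.159
spin total 0.0003
```

```bash
python3 -m inch '.008 .026 .05 0 .35;0 0 .15 0 .35;0 0 .2 0 .35;0 0 .2 0 .35;0 0 .18 0 .35;0 0 .12 0 .35;0 0 .07 0 .35;0 0 .03 0 .35'
python3 -m inch '0 0 .02 0 .35;0 0 .01 0 .35;0 0 0 0 .35;0 0 0 0 .35;0 0 0 0 .35;0 0 0 0 .35;0 0 0 0 .35;0 0 0 0 .35'
python3 go.py .4954 .0034 .1197 0
```

```text
time_s: 56.15
tcp_pos: [0.4955, 0.0032, 0.13]
eef_rot: [180.0, 0.1, -0.2]
contact_force: [-0.7, 0.1, -1.1]
gripper_width: 0.0447
gripper_force: 30.0
time_s: 57.15
tcp_pos: [0.4958, 0.0034, 0.1262]
eef_rot: [-180.0, -0.0, -0.1]
contact_force: [0.2, -0.3, -2.1]
gripper_width: 0.0449
gripper_force: 30.0
t 57.15 pos [0.4958 0.0034 0.1262] rot [-1.8e+02 -0.0e+00 -1.2e-01] w 0.0449 F [ 0.2 -0.3 -2.1]
units total [-0.003  0.     0.043] /8 [-0.     0.     0.005] /16 [-0.     0.     0.003] dist 0.006
spin total -0.0003
```

```bash
python3 -m inch '0 0 .015 0 .35;0 0 .01 0 .35;0 0 .008 0 .35;0 0 .006 0 .35;0 0 .004 0 .35;0 0 0 0 .35;0 0 0 0 .35;0 0 0 0 .35'
python3 -m inch '0 0 .003 0 .35;0 0 0 0 .35;0 0 0 0 .35;0 0 0 0 .45;0 0 0 0 .6;0 0 0 0 .7;0 0 0 0 .7;0 0 0 0 .7'
python3 -m inch '0 0 0 0 .7;0 0 -.05 0 .7;0 0 -.1 0 .7;0 0 -.2 0 .7;0 0 -.3 0 .7;0 0 -.3 0 .7;0 0 -.25 0 .7;0 0 -.25 0 .7'
python3 go.py .526 .324 .36 -90
```

```text
time_s: 58.15
tcp_pos: [0.4958, 0.0034, 0.1197]
eef_rot: [-180.0, -0.0, -0.1]
contact_force: [0.8, -0.5, -2.1]
gripper_width: 0.0446
gripper_force: 30.0
time_s: 59.15
tcp_pos: [0.4957, 0.0034, 0.1191]
eef_rot: [180.0, 0.0, -0.1]
contact_force: [-0.1, 0.9, -0.4]
gripper_width: 0.0609
gripper_force: 0.0
time_s: 60.15
tcp_pos: [0.4955, 0.0032, 0.3396]
eef_rot: [-180.0, -0.1, -0.1]
contact_force: [0.6, -0.0, 0.9]
gripper_width: 0.061
gripper_force: 0.0
t 60.15 pos [0.4955 0.0032 0.3396] rot [-1.7997e+02 -1.0000e-01 -1.2000e-01] w 0.061 F [ 0.6 -0.   0.9]
units total [ 0.199 -2.139 -0.136] /8 [ 0.025 -0.267 -0.017] /16 [ 0.012 -0.134 -0.008] dist 0.323
spin total 0.2497
```

Next, a bottle check from the wrist camera, then on to the mill.

```bash
python3 - <<'E'
from h import *
c=capture("wrist");h=cv2.cvtColor(c["color"],cv2.COLOR_BGR2HSV)
m=cv2.inRange(h,(0,0,0),(180,255,75));k=np.zeros_like(m);a=proj(c,(.4945,.0035,.17)).astype(int);k[a[1]-35:a[1]+45,a[0]-30:a[0]+30]=m[a[1]-35:a[1]+45,a[0]-30:a[0]+30]
q=max(cv2.findContours(k,0,1)[0],key=cv2.contourArea);x,y,w,hh=cv2.boundingRect(q);print(a,(x,y,w,hh),"collar top->",plane(c,(x+w/2,y),.16),"expect far edge",proj(c,(.4945+.0115,.0035,.16)))
E
python3 -m inch '.025 -.1 -.05 0 1;.025 -.2 -.05 0 1;.025 -.3 -.04 0 1;.025 -.32 0 0 1;.025 -.32 0 0 1;.025 -.32 0 0 1;.025 -.3 0 0 1;.025 -.2 0 0 1'
python3 -m inch '0 -.08 0 .015 1;0 0 0 .025 1;0 0 0 .027 1;0 0 0 .027 1;0 0 0 .027 1;0 0 0 .027 1;0 0 0 .027 1;0 0 0 .027 1'
python3 -m inch '0 0 0 .025 1;0 0 0 .018 1;0 0 0 .005 1;0 0 0 0 1;0 0 0 0 1;0 0 0 0 1;0 0 0 0 1;0 0 0 0 1'
python3 go.py .5261 .3239 .1915 -90
```

```text
[319 177] (289, 164, 47, 58) collar top-> [0.5079 0.0112 0.16  ] expect far edge [319.5 165.6]
time_s: 61.2
tcp_pos: [0.5257, 0.3148, 0.3571]
eef_rot: [179.9, 0.1, -0.0]
contact_force: [0.5, 0.4, -0.5]
gripper_width: 0.0874
gripper_force: 0.0
time_s: 62.2
tcp_pos: [0.5259, 0.3248, 0.3574]
eef_rot: [179.9, -0.0, -73.1]
contact_force: [0.1, 0.4, 0.6]
gripper_width: 0.0878
gripper_force: 0.0
time_s: 63.2
tcp_pos: [0.5265, 0.3243, 0.3578]
eef_rot: [-180.0, 0.0, -90.1]
contact_force: [0.5, -0.2, 0.6]
gripper_width: 0.0872
gripper_force: 0.0
t 63.2 pos [0.5265 0.3243 0.3578] rot [-180.      0.    -90.11] w 0.0872 F [ 0.5 -0.2  0.6]
units total [0.003 0.002 1.108] /8 [0.    0.    0.139] /16 [0.    0.    0.069] dist 0.166
spin total -0.0003
```

The far edge of the bottle's collar is within about 2 mm of expectation, so it stands at its spot. Grasping the mill now.

```bash
python3 -m inch '0 0 .1 0 1;0 0 .2 0 1;0 0 .2 0 1;0 0 .2 0 1;0 0 .18 0 1;0 0 .12 0 1;0 0 .07 0 1;0 0 .03 0 1'
python3 -m inch '0 0 0 0 .7;0 0 0 0 .5;0 0 0 0 .4;0 0 0 0 .4;0 0 0 0 .4;0 0 0 0 .4;0 0 0 0 .4;0 0 0 0 .4' 25
python3 -m inch '0 0 -.03 0 .4;0 0 -.1 0 .4;0 0 -.2 0 .4;0 0 -.25 0 .4;0 0 -.25 0 .4;0 0 -.25 0 .4;0 0 -.25 0 .4;0 0 -.15 0 .4'
python3 go.py .4788 -.072 .41 -90
```

```text
time_s: 64.2
tcp_pos: [0.5263, 0.3241, 0.192]
eef_rot: [180.0, -0.0, -90.1]
contact_force: [-0.1, 0.4, -0.6]
gripper_width: 0.0874
gripper_force: 0.0
time_s: 65.2
tcp_pos: [0.5266, 0.3244, 0.193]
eef_rot: [-180.0, 0.0, -90.1]
contact_force: [-0.4, -0.0, 4.0]
gripper_width: 0.0511
gripper_force: 25.0
time_s: 66.2
tcp_pos: [0.5265, 0.3242, 0.4179]
eef_rot: [-179.9, 0.1, -90.1]
contact_force: [0.1, 0.7, -2.7]
gripper_width: 0.0511
gripper_force: 25.0
t 66.2 pos [0.5265 0.3242 0.4179] rot [-1.7988e+02  1.1000e-01 -9.0120e+01] w 0.0511 F [ 0.1  0.7 -2.7]
units total [2.642 0.313 0.053] /8 [0.33  0.039 0.007] /16 [0.165 0.02  0.003] dist 0.399
spin total -0.0003
```

```bash
python3 -m inch '.1 .01 0 0 .4;.2 .02 0 0 .4;.28 .033 0 0 .4;.3 .037 0 0 .4;.3 .037 0 0 .4;.3 .037 0 0 .4;.3 .037 0 0 .4;.3 .037 0 0 .4'
python3 -m inch '.27 .033 0 0 .4;.18 .02 0 0 .4;.1 .012 0 0 .4;0 0 0 0 .4;0 0 0 0 .4;0 0 0 0 .4;0 0 0 0 .4;0 0 0 0 .4'
python3 go.py .4788 -.072 .195 -90
```

```text
time_s: 67.2
tcp_pos: [0.4871, 0.0103, 0.414]
eef_rot: [179.9, -0.0, -90.1]
contact_force: [0.1, 0.4, -2.3]
gripper_width: 0.0514
gripper_force: 25.0
time_s: 68.2
tcp_pos: [0.4787, -0.0697, 0.4147]
eef_rot: [180.0, -0.0, -90.1]
contact_force: [0.0, 0.8, -1.6]
gripper_width: 0.0511
gripper_force: 25.0
t 68.2 pos [ 0.4787 -0.0697  0.4147] rot [179.99  -0.   -90.08] w 0.0511 F [ 0.   0.8 -1.6]
units total [ 0.015 -0.     1.465] /8 [ 0.002 -0.     0.183] /16 [ 0.001 -0.     0.092] dist 0.22
spin total -0.0002
```

```bash
python3 -m inch '.015 0 .08 0 .4;0 0 .2 0 .4;0 0 .25 0 .4;0 0 .25 0 .4;0 0 .25 0 .4;0 0 .2 0 .4;0 0 .13 0 .4;0 0 .07 0 .4'
python3 -m inch '0 0 .02 0 .4;0 0 .02 0 .4;0 0 0 0 .4;0 0 0 0 .4;0 0 0 0 .4;0 0 0 0 .4;0 0 0 0 .4;0 0 0 0 .4'
python3 go.py .4788 -.072 .185 -90
```

```text
time_s: 69.2
tcp_pos: [0.4778, -0.0726, 0.1986]
eef_rot: [179.9, -0.0, -90.1]
contact_force: [-0.9, 0.4, -1.5]
gripper_width: 0.051
gripper_force: 25.0
time_s: 70.2
tcp_pos: [0.4786, -0.0723, 0.1943]
eef_rot: [180.0, -0.0, -90.1]
contact_force: [-1.0, 0.6, -1.9]
gripper_width: 0.0515
gripper_force: 25.0
t 70.2 pos [ 0.4786 -0.0723  0.1943] rot [180.    -0.   -90.12] w 0.0515 F [-1.   0.6 -1.9]
units total [-0.002 -0.001  0.062] /8 [-0.    -0.     0.008] /16 [-0.    -0.     0.004] dist 0.009
spin total -0.0003
```

```bash
python3 -m inch '0 0 .02 0 .4;0 0 .015 0 .4;0 0 .01 0 .4;0 0 .008 0 .4;0 0 .006 0 .4;0 0 .003 0 .4;0 0 0 0 .4;0 0 0 0 .4'
python3 -m inch '0 0 .003 0 .4;0 0 0 0 .4;0 0 0 0 .4;0 0 0 0 .5;0 0 0 0 .7;0 0 0 0 1;0 0 0 0 1;0 0 0 0 1'
python3 -m inch '0 0 0 0 1;0 0 -.05 0 1;0 0 -.1 0 1;0 0 -.2 0 1;0 0 -.25 0 1;0 0 -.25 0 1;0 0 -.25 0 1;0 0 -.2 0 1'
python3 go.py .4788 .3 .4 -90
```

```text
time_s: 71.2
tcp_pos: [0.4787, -0.0723, 0.1851]
eef_rot: [-180.0, 0.0, -90.1]
contact_force: [-0.0, -0.3, -0.0]
gripper_width: 0.0509
gripper_force: 25.0
time_s: 72.2
tcp_pos: [0.4786, -0.0723, 0.1844]
eef_rot: [180.0, 0.0, -90.1]
contact_force: [0.8, -0.1, 0.6]
gripper_width: 0.0844
gripper_force: 0.0
time_s: 73.2
tcp_pos: [0.4786, -0.0725, 0.3826]
eef_rot: [-179.8, 0.0, -90.1]
contact_force: [0.0, 0.4, -0.6]
gripper_width: 0.0878
gripper_force: 0.0
t 73.2 pos [ 0.4786 -0.0725  0.3826] rot [-1.7985e+02  2.0000e-02 -9.0120e+01] w 0.0878 F [ 0.   0.4 -0.6]
units total [-2.483  0.004 -0.116] /8 [-0.31   0.001 -0.014] /16 [-0.155  0.    -0.007] dist 0.373
spin total -0.0003
```

The mill is released. I'll move aside and compare the fixed views with the starting ones numerically.

```bash
python3 -m inch '-.1 0 -.05 0 1;-.25 0 0 0 1;-.35 0 0 0 1;-.38 0 0 0 1;-.38 0 0 0 1;-.35 0 0 0 1;-.25 0 0 0 1;-.1 0 0 0 1'
python3 -m inch '0 0 0 0 1;0 0 0 0 1;0 0 0 0 1;0 0 0 0 1;0 0 0 0 1;0 0 0 0 1;0 0 0 0 1;0 0 0 0 1'
python3 - <<'E'
from h import *
print(get_state()["tcp_pos"].round(3),get_state()["qd"].round(2).max())
S=capture("scene");D=capture("side")
def phase(n,c,X0,X1,name):
    a=cv2.imread(f"pics/{n}0.png");b=c["color"];p=proj(c,X0);q=proj(c,X1)
    u0,u1=int(min(p[0],q[0]))-9,int(max(p[0],q[0]))+9;v0,v1=int(min(p[1],q[1]))-4,int(max(p[1],q[1]))+4
    t=a[v0:v1,u0:u1];w=b[v0-10:v1+10,u0-10:u1+10];r=cv2.matchTemplate(w,t,cv2.TM_CCOEFF_NORMED);_,m,_,l=cv2.minMaxLoc(r)
    print(n,name,"shift px",l[0]-10,l[1]-10,"score",round(m,3))
for n,c in (("scene",S),("side",D)):
    phase(n,c,(.4785,-.073,.01),(.4785,-.073,.225),"mill")
    phase(n,c,(.495,.0035,.01),(.495,.0035,.185),"bottle")
    phase(n,c,(.517,.1095,.01),(.517,.1095,.105),"jar")
# shaker on the mat: grey mask
for n,c in (("scene",S),("side",D)):
    h=cv2.cvtColor(c["color"],cv2.COLOR_BGR2HSV);m=cv2.inRange(h,(0,0,110),(180,70,255));a=proj(c,(.476,-.319,.055)).astype(int);k=np.zeros_like(m);k[a[1]-22:a[1]+22,a[0]-16:a[0]+16]=m[a[1]-22:a[1]+22,a[0]-16:a[0]+16]
    q=max(cv2.findContours(k,0,1)[0],key=cv2.contourArea);x,y,w,hh=cv2.boundingRect(q);print(n,"shaker box",(x,y,w,hh),"cap ctr exp",proj(c,(.476,-.319,.085)),"base ctr exp",proj(c,(.476,-.319,.008)),plane(c,(x+w/2,y+w/2),.085))
E
```

```text
time_s: 74.2
tcp_pos: [0.4786, 0.2539, 0.3864]
eef_rot: [179.9, -0.0, -90.0]
contact_force: [-0.2, -0.4, 0.6]
gripper_width: 0.0875
gripper_force: 0.0
time_s: 75.2
tcp_pos: [0.4793, 0.2517, 0.387]
eef_rot: [180.0, -0.0, -90.1]
contact_force: [-0.4, -0.0, -1.0]
gripper_width: 0.0878
gripper_force: 0.0
[0.479 0.252 0.387] 0.15
scene mill shift px -10 6 score 0.397
scene bottle shift px 8 -10 score 0.09
scene jar shift px 10 -10 score 0.387
side mill shift px 0 1 score 0.962
side bottle shift px 0 0 score 0.992
side jar shift px 0 0 score 0.994
scene shaker box (386, 178, 32, 44) cap ctr exp [404.3 194.6] base ctr exp [399.9 209.3] [ 0.4795 -0.3133  0.085 ]
side shaker box (389, 226, 32, 44) cap ctr exp [407.6 243.4] base ctr exp [402.9 256.8] [ 0.4774 -0.3114  0.085 ]
```

In the side view the mill, bottle and jar are within 1 px of the start; the arm blocks the scene view. One last, tighter check of the shaker before handing in.

```bash
python3 - <<'E'
from h import *
for n in ("side","scene"):
    c=capture(n);h=cv2.cvtColor(c["color"],cv2.COLOR_BGR2HSV);a=proj(c,(.476,-.319,.055)).astype(int)
    w=h[a[1]-22:a[1]+24,a[0]-16:a[0]+16];m=cv2.inRange(w,(0,0,120),(180,38,255))
    N,L,st,ce=cv2.connectedComponentsWithStats(m);i=1+np.argmax(st[1:,4]);x,y,ww,hh=st[i,:4];x+=a[0]-16;y+=a[1]-22
    print(n,(x,y,ww,hh),st[i,4],"exp top",proj(c,(.476,-.319,.098)),"exp base",proj(c,(.476,-.319,.008)))
E
```

```text
side (np.int64(397), np.int64(226), np.int32(24), np.int32(36)) 550 exp top [408.4 241. ] exp base [402.9 256.8]Traceback (most recent call last):
  File "<stdin>", line 5, in <module>
    return _wrapfunc(a, 'argmax', axis=axis, out=out, **kwds)
    return bound(*args, **kwds)
ValueError: attempt to get argmax of an empty sequence
```

```bash
python3 -c "
from plant import *
print(close_job())"
```

```text
the job is handed in; nothing more can be done
None
```

I handed the job in: by the last camera checks the salt shaker stands in the middle of the cork mat, the mill and pump bottle are back on their starting spots in the rack, and the spice jar had not moved; I didn't re-check the lemon, and no verdict came back.

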